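# Make up the shaft kit and the bore kit for inspection

## Robot

A 6-joint arm with a two-finger parallel gripper is mounted at the origin on a cart in front of the work surface, level with it; the furniture and walls round the work are solid. World frame = base frame: x ahead of the robot, y to its left, z up, the work surface at z = 0. Lengths are in mm, angles in rad, forces in N, time in s.
With the tool pointing down it reaches from about 350 to 775 mm from the base axis. Payload 7.3 kg.
Tool frame: the origin (TCP) lies at the very end of the fingers, on their centre line; the grasp point (between the pads) lies 19 mm behind it; z points along the fingers, y is the line along which they close (so a half turn about z gives the same grasp; the last joint's range is limited). The gripper opens to 92 mm and grips with 3 to 60 N. Pads are 19 mm wide; open, the fingers measure 130 mm over their backs; the gripper's body (75 mm by 190 mm) begins 47 mm behind the grasp point.
Start: joints at [-1.432, 0.342, 1.524, -0, 1.275, -0.146], TCP at [147.529, -503.865, 226.741] pointing down, gripper open.
Joint ranges: [-2.53, 2.53], [-0.77, 2.02], [0.04, 2.7], [-1, 4.14], [0.28, 2.66], [-3.11, 3.11]. Speed limits (rad/s): [2.57, 2.57, 3.14, 3.14, 3.14, 3.14].

## Interface

Orientations are given as [roll, pitch, yaw] about the fixed x, y, z axes, in that order (R = Rz(yaw) Ry(pitch) Rx(roll)).
In Python, from plant import bot gives the robot as it stands.
- The arm moves only by the tool apply_moves, never from a script. Its argument "motion" is text: rows parted by semicolons, each of 4 numbers parted by spaces: the shift along the tool's x, y, z in m, then the turn about the tool's z in degrees. A call has 1 to 8 rows; each row shifts and turns the commanded pose from where the row before left it, along the tool's axes as they then stand; what a row does not reach is not made up. A row lasts 1/8 s, in which the tool goes at most 62.5 mm and 10.7 degrees, less where a joint would pass 70% of its speed; a pose out of reach is approached as far as the arm can. A call with a gripper value outside its range is refused whole. "fingers" is the opening, from -1 (shut) to 1 (fully open), set as the call begins (left out, the last holds). The fingers move at their own pace and stop on an object; the grip force is fixed at half the most. Time passes only in rows, so rows that do not move let the fingers close. It gives the time, the measured TCP pose, the force, the opening and the grip force at its end, in the units of the state.
- bot.get_obs(): the state, without advancing time (a new reading comes with each control period).
- bot.capture(name): name is "scene" or "top"; returns a dict with "img" (480x640x3 uint8, blue, green, red), "range_z" (480x640 float32, mm along the optical axis (not along the pixel's ray), 0 where there is no reading), "fx", "fy", "cx", "cy" (pixels), "world_from_camera" (4x4, takes a point from camera to world coordinates). Camera axes: x right, y down, z forward; pixel columns grow to the right and rows downward; lengths in mm; the calibration is good to about 2 mm. A picture is of the moment at which its call begins.
- bot.close_job(): hands the job in; it is judged then, once.
Trained networks look in a picture, given as the dict that the camera call returned (one of the last four; its "shot" number tells which), for a name from the list of things; names that differ only in an ending like _2 or _b are one class to them, and where a whole thing is asked for, a point or a joint stands for the part that bears it (a point fixed in the world has none). Each returns a list of dicts, best first, with "p" (0 to 1); they miss things now and then, are a little off and sometimes report something else, mostly with a low value. They report only what shows in the picture. A call takes as long as a camera call. They do not tell look-alikes from the thing itself.
- bot.cut_out(picture, thing): "pixels" (480x640 bool, what is visible of it) and "point" ([column, row] in pixels, amid what is visible of it).
The state is a dict: "time": time; "joint_positions": joint angles; "dq": joint speeds; "tau": joint torques, N m; "tool_pos": TCP position; "tcp_rot": TCP orientation; "contact_force": force on the tool from outside, world axes, zero at the start; "moment": the same for the moment, N m; "grip_width": finger opening in mm; "finger_force": force on a finger pad.
Only numpy, scipy, OpenCV 4.12 (cv2) and the standard library are available. Lean on these libraries where they do the work, as an engineer would, in place of code of your own. Each camera call takes 0.05 s, during which the arm holds its last target. There are 200 camera calls.

## Task

Make up the two inspection kits from the stock on the bench. Shaft kit, in the blue tray: the V-block down in the rectangular nest, the bright gauge pin lying in the vee of the V-block and not sticking out much at either end, and the black loupe upright in the round nest. Bore kit, in the orange tray: the small bright setting ring flat in the larger round nest and the bronze bushing, standing on its flange, in the smaller one; leave the larger black ring and the steel end cap lying where they are, and let go of everything.

Things in the scene. Friction and masses are not known exactly. Their poses are not given: they have to be found in the camera images.
- shaft_tray: blue kit tray, 92 (x) x 168 mm (y), fixed, black foam insert, blue nest floors. Origin: centre of its underside on the bench, z up. Foam and rim 12 mm, nest floors 6 mm above the bench. Rectangular nest (V-block): centre (0, +34) mm in tray x, y, 51 mm along x, 76 along y. Round nest (loupe): centre (0, -45) mm, diameter 53. A lip 12 mm high stands out 11 mm at each y end.
- bore_tray: orange kit tray, 92 (x) x 168 mm (y), fixed, black foam insert, orange nest floors. Origin: centre of its underside on the bench, z up. Foam and rim 12 mm, nest floors 6 mm above the bench. Larger round nest (small setting ring): centre (0, +42) mm in tray x, y, diameter 58. Smaller round nest (bushing): centre (0, -42) mm, diameter 45. Lips as on the blue tray.
- v_block: pale grey ground steel V-block, 35 (x) x 60 (y) x 30 mm high, 0.36 kg, vee up. Origin: centre of its underside; y along the vee, z up. Vee 22 mm wide at the top, 10 mm deep, its bottom line 20 mm above the underside. Grasp across the 35 mm. A seated pin has its axis 31 mm above the V-block's underside.
- gauge_pin: bright, almost white steel gauge pin, a cylinder of 16 mm diameter and 60 mm length, lying on the bench, free to roll. Origin: the middle of its axis, 8 mm above the bench; y runs along the axis, x and z turn as it rolls. Pinched across its diameter with the fingertips 3 mm below its axis, it can be let go about 3 mm above its seat and drops into the vee.
- loupe: black eye loupe, round, 37 mm diameter, 34 mm high, standing on its wider end. Origin: centre of its underside; z up.
- setting_ring: small bright, almost white steel setting ring, 42 mm outer diameter, 14 mm high, 16 mm bore, lying flat. Origin: centre of its underside; z up. The bore is not open to the fingers: grasp the outside.
- bushing: bronze (golden) flanged bushing, standing on its flange: flange 29 mm diameter, sleeve above it about 22 mm diameter, 22 mm high in all. Origin: centre of its underside; z up. Grasp the outside.
- black_ring: large black setting ring, 53 mm outer diameter, 16 mm high, lying flat; not wanted in either kit, stays where it is. Origin: centre of its underside.
- end_cap: bright, almost white turned steel end cap, flange 52 mm diameter, 18 mm high; not wanted in either kit, stays where it is. Origin: centre of its underside.
There are look-alikes about, which are no part of the job. What is shaped like the setting_ring but green or turquoise is not meant.

How it is judged (in metres and radians):
At the end, for the whole second after the job is handed in: V-block and loupe in the blue tray, ring and bushing in the orange: each on its own nest's floor (x, y within 10 mm of the nest's centre, z 3 to 9 mm, upright within 0.12 rad); pin seated in the vee (4 mm across, 12 mm along, 0.15 rad, axis 28 to 34 mm up the V-block); all at rest (x of v_block in the frame of shaft_tray between -0.01 and 0.01 m and y of v_block in the frame of shaft_tray between 0.024 and 0.044 m and z of v_block in the frame of shaft_tray between 0.003 and 0.009 m and angle between each of v_block, loupe, setting_ring, bushing's own z axis and vertical below 0.12 rad and linear speed of each of v_block, loupe, setting_ring, bushing, gauge_pin below 0.02 m/s and angle between the y axis of v_block and the y axis of shaft_tray, either way round below 0.4 rad and x of loupe in the frame of shaft_tray between -0.01 and 0.01 m and y of loupe in the frame of shaft_tray between -0.055 and -0.035 m and z of loupe in the frame of shaft_tray between 0.003 and 0.009 m and x of setting_ring in the frame of bore_tray between -0.01 and 0.01 m and y of setting_ring in the frame of bore_tray between 0.032 and 0.052 m and z of setting_ring in the frame of bore_tray between 0.003 and 0.009 m and x of bushing in the frame of bore_tray between -0.01 and 0.01 m and y of bushing in the frame of bore_tray between -0.052 and -0.032 m and z of bushing in the frame of bore_tray between 0.003 and 0.009 m and x of gauge_pin in the frame of v_block between -0.004 and 0.004 m and y of gauge_pin in the frame of v_block between -0.012 and 0.012 m and z of gauge_pin in the frame of v_block between 0.028 and 0.034 m and angle between the y axis of gauge_pin and the y axis of v_block, either way round below 0.15 rad); the robot touches nothing.
It fails at once if the black ring or the end cap, which stay in stock, is moved by more than 25 mm (distance of any of black_ring, end_cap from where it was at the start of the episode above 0.025 m).
It also fails if it takes over 109 s, if anything falls off the work surface, if the arm or the gripper's body presses on something with over 40 N, if the wrist force passes 120 N, or if a joint passes its speed limit or range.

## Working session

There is one attempt and no reset: what is moved stays moved. The work goes in short steps, Python scripts to look and compute and a tool call to move; the robot and the scene stay as the last step left them, time stands still between calls to the robot, and variables do not carry over. Pictures are saved under pics/ and viewed, at most 14 in all, crops included, and the job is handed in when it is done.

Besides the shell and the picture viewer there is one more tool, called after ">>>" by a JSON object that holds its "api" and its "payload", one argument or row to a line. apply_moves: Moves the arm, as the interface text tells. Its arguments: {"type":"object","properties":{"motion":{"type":"string"},"fingers":{"type":"number"}},"required":["motion"]}

```bash
mkdir -p pics; ls
python3 - <<'E'
from plant import bot
import cv2
o=bot.get_obs(); print({k:o[k] for k in('time','tool_pos','tcp_rot','grip_width')})
for n in('scene','top'):
    c=bot.capture(n); cv2.imwrite(f'pics/{n}0.png',c['img']); print(n,c['fx'],c['world_from_camera'])
E
```

```text
pics
{'time': 0.0, 'tool_pos': array([ 147.45492868, -503.44274406,  226.05444006]), 'tcp_rot': array([-3.14009473e+00, -2.14538719e-04,  2.84767340e-01]), 'grip_width': 91.94744064659153}
scene 524.5494070869757 [[-8.40762843e-01 -3.73310858e-01  3.92118406e-01  5.02064472e+01]
 [-5.41340558e-01  5.68607907e-01 -6.19383119e-01  6.13963085e+02]
 [ 8.26081708e-03 -7.33023909e-01 -6.80152709e-01  7.38688901e+02]
 [ 0.00000000e+00  0.00000000e+00  0.00000000e+00  1.00000000e+00]]
top 477.0939190795311 [[ 2.39880729e-02 -9.96066730e-01  8.52973741e-02  3.64413948e+02]
 [-9.99642514e-01 -2.28912072e-02  1.38143485e-02 -3.41236574e+01]
 [-1.18074530e-02 -8.55982612e-02 -9.96259766e-01  1.04791761e+03]
 [ 0.00000000e+00  0.00000000e+00  0.00000000e+00  1.00000000e+00]]
```

View pics/top0.png

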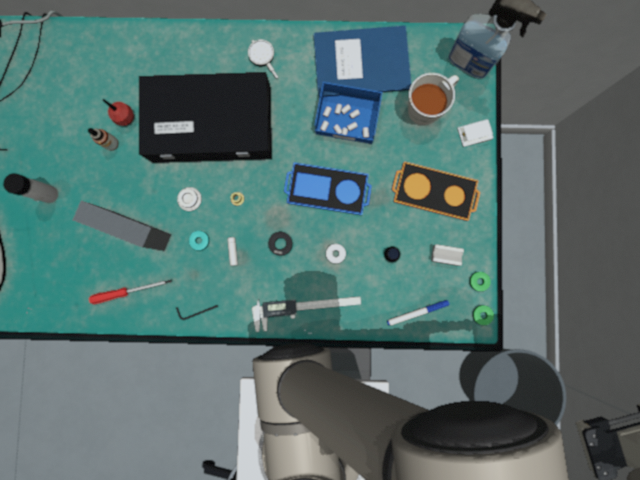

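View pics/scene0.png

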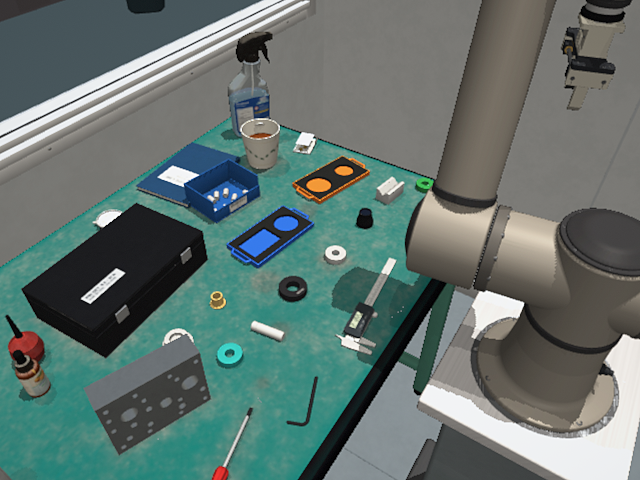

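```bash
cat > h.py <<'E'
from plant import bot
import cv2, numpy as np
N='shaft_tray bore_tray v_block gauge_pin loupe setting_ring bushing black_ring end_cap'.split()
def world(c,m):
    v,u=np.nonzero(m&(c['range_z']>0)); z=c['range_z'][v,u]
    p=np.stack([(u-c['cx'])/c['fx']*z,(v-c['cy'])/c['fy']*z,z,np.ones_like(z)])
    return (c['world_from_camera']@p)[:3].T
def look(cam,names=N):
    c=bot.capture(cam)
    for n in names:
        for d in bot.cut_out(c,n):
            if d['p']<.2: continue
            P=world(c,d['pixels'])
            if len(P)<20: continue
            zt=np.percentile(P[:,2],95); T=P[P[:,2]>zt-4]
            r=cv2.minAreaRect(T[:,:2].astype(np.float32))
            print(cam,n,'p%.2f'%d['p'],'px',np.round(d['point']),'top z%.0f'%zt,'rect c',np.round(r[0],1),'s',np.round(r[1],0),'a%.1f'%r[2],'med',np.round(np.median(T[:,:2],0),1),'bgr',c['img'][d['pixels']].mean(0).round())
    return c
E
python3 - <<'E'
from h import *
look('top');look('scene')
E
```

```text
top shaft_tray p0.97 px [327. 188.] top z15 rect c [567.6 -17.6] s [186.  92.] a82.1 med [564.2 -26.2] bgr [131.  93.  63.]
top bore_tray p0.76 px [434. 192.] top z15 rect c [ 567.6 -255.4] s [185.  92.] a76.5 med [ 565.  -260.3] bgr [ 60.  89. 109.]
top v_block p0.68 px [448. 255.] top z32 rect c [ 426.2 -278.3] s [57. 34.] a82.5 med [ 419.2 -279.8] bgr [183. 186. 184.]
top loupe p0.58 px [390. 254.] top z36 rect c [ 426.1 -162.8] s [24. 26.] a1.2 med [ 425.2 -162.9] bgr [49. 44. 32.]
top setting_ring p0.74 px [479. 315.] top z17 rect c [ 300.4 -358.2] s [41. 38.] a89.7 med [ 299.8 -359. ] bgr [ 92. 145.  73.]
top setting_ring p0.71 px [334. 250.] top z17 rect c [424.8 -39.7] s [40. 40.] a28.1 med [425.2 -39.5] bgr [201. 200. 194.]
top setting_ring p0.64 px [198. 241.] top z18 rect c [446.9 259.3] s [40. 40.] a4.1 med [446.6 260.8] bgr [168. 174.  80.]
top setting_ring p0.61 px [482. 280.] top z17 rect c [ 372.2 -351.3] s [40. 40.] a69.4 med [ 372.8 -352.2] bgr [110. 173.  90.]
top bushing p0.65 px [234. 251.] top z19 rect c [423.8 185. ] s [59. 14.] a7.0 med [423.4 185.4] bgr [189.
[... 1275 characters left out ...]
z15 rect c [442.3 260.7] s [41. 41.] a29.3 med [442. 261.] bgr [160. 169.  50.]
scene setting_ring p0.63 px [422. 186.] top z15 rect c [ 368.8 -351.2] s [32. 43.] a13.1 med [ 368.7 -349.3] bgr [ 71. 145.  54.]
scene setting_ring p0.57 px [334. 256.] top z15 rect c [419.7 -39.5] s [40. 42.] a47.7 med [420.4 -39.4] bgr [177. 183. 183.]
scene bushing p0.55 px [219. 302.] top z23 rect c [537.8 181.1] s [20. 21.] a63.8 med [537.4 182. ] bgr [ 87. 142. 162.]
scene black_ring p0.95 px [297. 292.] top z18 rect c [439.4  81.5] s [52. 52.] a81.9 med [439.3  83. ] bgr [44. 43. 42.]
scene end_cap p0.60 px [174. 337.] top z20 rect c [504.2 306.5] s [ 39. 112.] a58.1 med [545.2 284. ] bgr [196. 202. 205.]
```

```bash
cat > m.py <<'E'
from h import *
t=bot.capture('top')
img=t['img']
def crop(u,v): return cv2.resize(img[v-25:v+25,u-33:u+33],(264,200),interpolation=cv2.INTER_CUBIC)
cv2.imwrite('pics/crops0.png',np.vstack([np.hstack([crop(*p) for p in r]) for r in [[(335,253),(189,199),(448,255)],[(233,251),(237,198),(392,254)]]]))
for cam,c in(('top',t),('scene',bot.capture('scene'))):
    for n in('shaft_tray','bore_tray'):
        m=max(bot.cut_out(c,n),key=lambda d:d['p'])['pixels']
        hsv=cv2.cvtColor(c['img'],cv2.COLOR_BGR2HSV)
        k=cv2.morphologyEx((cv2.dilate(m.astype(np.uint8),np.ones((3,3)))>0)*((hsv[...,1]>90)&(hsv[...,2]>90)).astype(np.uint8),cv2.MORPH_OPEN,np.ones((5,5)))
        nl,l,s,_=cv2.connectedComponentsWithStats(k)
        for i in range(1,nl):
            if s[i,4]<150: continue
            P=world(c,l==i); r=cv2.minAreaRect(P[:,:2].astype(np.float32)); print(cam,n,s[i,4],np.round(r[0],1),np.round(r[1]),'a%.1f'%r[2],'z%.1f'%np.median(P[:,2]))
    W=world(c,np.ones((480,640),bool))
    for nm,(a,b,e,f) in dict(case=(600,800,120,380),bin=(640,760,-130,20),mug=(680,800,-280,-170),block=(440,540,300,520),behind_bush=(575,620,80,280)).items():
        Q=W[(W[:,0]>a)&(W[:,0]<b)&(W[:,1]>e)&(W[:,1]<f)]; H=Q[Q[:,2]>25]
        if len(H): print(cam,nm,'zmax %.0f'%np.percentile(Q[:,2],98),'min',np.round(H.min(0)),'max',np.round(H.max(0)))
    w=W[(abs(W[:,0]-560)<30)&(abs(W[:,1]-120)<30)]; print('table z',np.median(w[:,2]))
E
python3 m.py
```

```text
top shaft_tray 181 [581.   69.6] [18. 54.] a82.1 z9.8
top shaft_tray 872 [572.3  16.3] [79. 56.] a81.7 z6.8
top shaft_tray 218 [ 558.8 -104.6] [18. 69.] a81.9 z10.6
top shaft_tray 498 [562.2 -61.2] [53. 53.] a1.0 z6.7
top bore_tray 592 [ 577.2 -215.1] [59. 59.] a87.3 z6.6
top bore_tray 371 [ 558.2 -296.4] [48. 46.] a3.1 z7.0
top case zmax 84 min [616. 120.  25.] max [800. 380.  89.]
top bin zmax 56 min [ 671. -128.   25.] max [760.  12.  62.]
top mug zmax 96 min [ 705. -280.   25.] max [ 797. -184.  100.]
top block zmax 130 min [440. 322.  25.] max [511. 478. 132.]
table z 1.6997104403677668
scene shaft_tray 292 [561.6 -63.5] [53. 49.] a86.0 z5.7
scene shaft_tray 574 [572.   14.6] [79. 49.] a82.6 z5.7
scene bore_tray 272 [ 575.1 -218.6] [54. 61.] a33.7 z5.6
scene case zmax 82 min [611. 120.  25.] max [797. 380.  84.]
scene bin zmax 56 min [ 666. -130.   25.] max [760.  14.  60.]
scene mug zmax 94 min [ 700. -278.   25.] max [ 794. -183.   96.]
scene block zmax 128 min [440. 323.  25.] max [507. 476. 130.]
scene behind_bush zmax 71 min [617. 152.  25.] max [620. 280.  82.]
table z 0.9550206867451152
```

View pics/crops0.png

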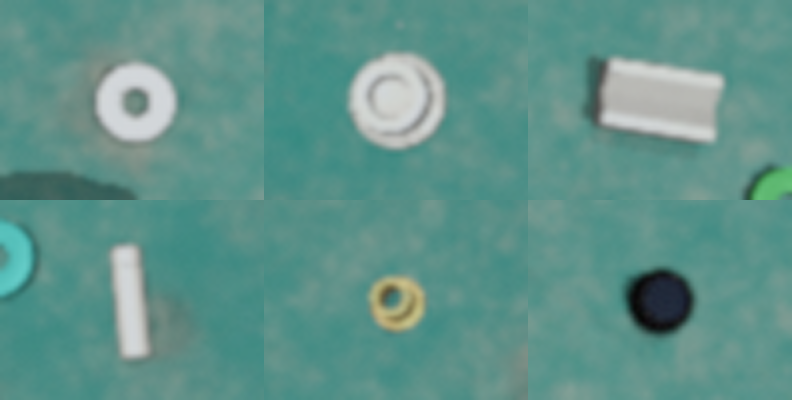

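Ring candidates: (335,253) bright plain ring, (189,199) stepped bright end cap, (198,241) turquoise, and (480,282)/(484,315) green. The crop confirms (335,253) is the bright 42 mm ring. The pin (233,251), V-block (448,255), bushing (237,198) and loupe (392,254) also match. First the tool turns to yaw 82.8°.

>>> {"api": "apply_moves", "payload": {
  "motion": "0 0 0 -9.5; 0 0 0 -9.5; 0 0 0 -9.5; 0 0 0 -9.5; 0 0 0 -9.5; 0 0 0 -9.5; 0 0 0 -9.5; 0 0 0 0",
  "fingers": 0.2
}}

```text
time: 2.4
tool_pos: [147.5, -503.9, 226.8]
tcp_rot: [3.142, 0.0, 1.444]
contact_force: [1.1, -0.3, 0.7]
grip_width: 55.0
finger_force: 0.0
```

```bash
cat > g.py <<'E'
import sys,numpy as np
from plant import bot
o=bot.get_obs(); p=o['tool_pos']; y=o['tcp_rot'][2]
print('t',o['time'],'pos',p.round(1),'yaw',np.degrees(y).round(2),'rp',o['tcp_rot'][:2].round(4),'grip',round(o['grip_width'],1))
q=p.copy()
R=lambda y:np.array([[np.cos(y),np.sin(y)],[np.sin(y),-np.cos(y)]])
for a in sys.argv[1:]:   # x,y,z[,yawdeg]: turn first, then shift
    v=[float(s) for s in a.split(',')]
    if len(v)>3: print(' turn %.2f'%-(v[3]-np.degrees(y))); y=np.radians(v[3])
    d=np.array(v[:3])-q; e=R(y)@d[:2]; print(a,'tool shift mm %.1f %.1f %.1f'%(e[0],e[1],-d[2])); q=np.array(v[:3])
E
python3 g.py 424,-278.4,100 424,-278.4,10
```

```text
t 2.4 pos [ 147.5 -503.9  226.8] yaw 82.73 rp [3.1415e+00 1.0000e-04] grip 55.0
424,-278.4,100 tool shift mm 258.7 245.7 126.8
424,-278.4,10 tool shift mm 0.0 0.0 90.0
```

>>> {"api": "apply_moves", "payload": {
  "motion": "0.037 0.0351 0.018 0; 0.037 0.0351 0.018 0; 0.037 0.0351 0.018 0; 0.037 0.0351 0.018 0; 0.037 0.0351 0.018 0; 0.037 0.0351 0.018 0; 0.037 0.0351 0.018 0; 0 0 0 0"
}}

```text
time: 3.4
tool_pos: [425.1, -274.9, 99.4]
tcp_rot: [-3.14, -0.002, 1.446]
contact_force: [0.8, -1.1, -0.5]
grip_width: 55.0
finger_force: 0.0
```

>>> {"api": "apply_moves", "payload": {
  "motion": "0 0 0.03 0; 0 0 0.03 0; 0 0 0.03 0; 0 0 0 0"
}}

```text
time: 3.9
tool_pos: [422.1, -277.5, 9.5]
tcp_rot: [-3.138, -0.002, 1.442]
contact_force: [0.0, -0.2, 0.2]
grip_width: 55.3
finger_force: 0.0
```

>>> {"api": "apply_moves", "payload": {
  "motion": "0 0 0 0; 0 0 0 0; 0 0 0 0; 0 0 0 0",
  "fingers": -1
}}

```text
time: 4.4
tool_pos: [424.5, -278.4, 12.0]
tcp_rot: [3.139, 0.002, 1.445]
contact_force: [0.4, -0.5, 5.7]
grip_width: 34.6
finger_force: 30.0
```

>>> {"api": "apply_moves", "payload": {
  "motion": "0 0 -0.03 0; 0 0 -0.04 0; 0 0 0 0.6; 0 0 0 0; 0 0 0 0"
}}

```text
time: 5.03
tool_pos: [422.8, -276.9, 79.2]
tcp_rot: [-3.139, -0.002, 1.435]
contact_force: [0.0, -0.1, -3.9]
grip_width: 35.1
finger_force: 30.0
```

```bash
python3 g.py
python3 - <<'E'
from h import *
look('top',['v_block','bushing']);look('scene',['v_block','bushing'])
E
python3 g.py 571,15.5,80.8; python3 g.py
```

```text
t 5.025 pos [ 422.8 -276.9   79.2] yaw 82.22 rp [-3.1389e+00 -1.7000e-03] grip 35.1
top v_block p0.51 px [444. 251.] top z99 rect c [ 427.3 -253.8] s [11. 33.] a82.6 med [ 435.7 -254. ] bgr [90. 93. 92.]
top bushing p0.33 px [190. 201.] top z21 rect c [538.3 287.7] s [39. 39.] a48.8 med [538.  288.1] bgr [187. 189. 185.]
scene v_block p0.98 px [391. 166.] top z98 rect c [ 421.6 -279.5] s [64. 37.] a86.0 med [ 429.8 -268.7] bgr [110. 115. 114.]
scene bushing p0.61 px [217. 300.] top z22 rect c [538.2 180.9] s [20. 24.] a39.5 med [537.4 181. ] bgr [ 83. 144. 171.]
t 5.325 pos [ 423.5 -277.5   80.3] yaw 82.22 rp [-3.1409e+00 -4.0000e-04] grip 34.4
571,15.5,80.8 tool shift mm 310.3 106.4 -0.5
t 5.325 pos [ 423.5 -277.5   80.3] yaw 82.22 rp [-3.1409e+00 -4.0000e-04] grip 34.4
```

>>> {"api": "apply_moves", "payload": {
  "motion": "0.0444 0.0151 0 0; 0.0444 0.0151 0 0; 0.0444 0.0151 0 0; 0.0444 0.0151 0 0; 0.0444 0.0151 0 0; 0.0444 0.0151 0 0; 0.0444 0.0151 0 0; 0 0 0 0"
}}

```text
time: 6.32
tool_pos: [571.4, 18.9, 80.4]
tcp_rot: [3.141, -0.001, 1.439]
contact_force: [-0.9, -0.6, -3.4]
grip_width: 34.9
finger_force: 30.0
```

>>> {"api": "apply_moves", "payload": {
  "motion": "0 0 0.03 0; 0 0 0.02 0; 0 0 0.01 0; 0 0 0.002 0; 0 0 0 0; 0 0 0 0"
}}

```text
time: 7.08
tool_pos: [571.0, 15.8, 19.5]
tcp_rot: [3.14, 0.0, 1.435]
contact_force: [0.1, 0.2, -3.2]
grip_width: 34.7
finger_force: 30.0
```

>>> {"api": "apply_moves", "payload": {
  "motion": "0 0 0.0015 0; 0 0 0 0"
}}

```text
time: 7.32
tool_pos: [571.0, 16.0, 18.0]
tcp_rot: [3.14, 0.0, 1.435]
contact_force: [-1.2, -0.3, 2.9]
grip_width: 34.8
finger_force: 30.0
```

>>> {"api": "apply_moves", "payload": {
  "motion": "0 0 0 0; 0 0 0 0; 0 0 -0.02 0; 0 0 -0.04 0; 0 0 -0.02 0; 0 0 0 0",
  "fingers": 0.2
}}

```text
time: 8.07
tool_pos: [571.5, 15.9, 98.6]
tcp_rot: [3.138, -0.0, 1.435]
contact_force: [-0.6, 0.3, 0.0]
grip_width: 55.3
finger_force: 0.0
```

```bash
python3 g.py 424.3,-163,97 424.3,-163,9 424.3,-163,97 561,-62.5,97 561,-62.5,17
```

```text
t 8.075 pos [571.5  15.9  98.6] yaw 82.22 rp [ 3.138 -0.   ] grip 55.3
424.3,-163,97 tool shift mm -197.2 -121.7 1.6
424.3,-163,9 tool shift mm 0.0 0.0 88.0
424.3,-163,97 tool shift mm 0.0 0.0 -88.0
561,-62.5,97 tool shift mm 118.1 121.8 -0.0
561,-62.5,17 tool shift mm 0.0 0.0 80.0
```

>>> {"api": "apply_moves", "payload": {
  "motion": "-0.0394 -0.0243 0 0; -0.0394 -0.0243 0 0; -0.0394 -0.0243 0 0; -0.0394 -0.0243 0 0; -0.0394 -0.0243 0 0; 0 0 0.04 0; 0 0 0.03 0; 0 0 0.018 0"
}}

```text
time: 9.07
tool_pos: [421.9, -162.1, 6.8]
tcp_rot: [-3.138, -0.001, 1.434]
contact_force: [0.4, -1.0, -0.1]
grip_width: 54.9
finger_force: 0.0
```

>>> {"api": "apply_moves", "payload": {
  "motion": "0 0 0 0; 0 0 0 0; 0 0 0 0; 0 0 0 0; 0 0 0 0",
  "fingers": -1
}}

```text
time: 9.7
tool_pos: [423.7, -162.8, 9.6]
tcp_rot: [3.141, 0.0, 1.435]
contact_force: [-0.0, 1.5, 1.9]
grip_width: 32.3
finger_force: 29.9
```

>>> {"api": "apply_moves", "payload": {
  "motion": "0 0 -0.03 0; 0 0 -0.058 0; 0.0394 0.0406 0 0; 0.0394 0.0406 0 0; 0.0394 0.0406 0 0; 0 0 0 0; 0 0 0 0"
}}

```text
time: 10.58
tool_pos: [559.4, -62.0, 96.8]
tcp_rot: [-3.14, 0.0, 1.436]
contact_force: [-1.0, 0.9, -0.9]
grip_width: 32.7
finger_force: 29.8
```

>>> {"api": "apply_moves", "payload": {
  "motion": "0 0 0.04 0; 0 0 0.03 0; 0 0 0.009 0; 0 0 0 0; 0 0 0.0015 0; 0 0 0 0"
}}

```text
time: 11.32
tool_pos: [560.7, -62.3, 17.7]
tcp_rot: [3.14, 0.0, 1.435]
contact_force: [0.8, -0.6, -0.9]
grip_width: 32.2
finger_force: 29.8
```

>>> {"api": "apply_moves", "payload": {
  "motion": "0 0 0 0; 0 0 0 0; 0 0 -0.02 0; 0 0 -0.04 0; 0 0 -0.02 0; 0 0 0 0",
  "fingers": 0.2
}}

```text
time: 12.08
tool_pos: [561.2, -62.3, 98.3]
tcp_rot: [3.138, 0.0, 1.435]
contact_force: [-0.1, 0.3, -0.6]
grip_width: 55.1
finger_force: 0.0
```

```bash
python3 g.py 422.3,-39.6,97 422.3,-39.6,7  422.3,-39.6,97 575.5,-216,97,76.6 575.5,-216,14
```

```text
t 12.075 pos [561.2 -62.3  98.3] yaw 82.23 rp [3.1379e+00 5.0000e-04] grip 55.1
422.3,-39.6,97 tool shift mm 3.7 -140.7 1.3
422.3,-39.6,7 tool shift mm 0.0 0.0 90.0
422.3,-39.6,97 tool shift mm 0.0 0.0 -90.0
 turn 5.63
575.5,-216,97,76.6 tool shift mm -136.1 189.9 -0.0
575.5,-216,14 tool shift mm 0.0 0.0 83.0
```

>>> {"api": "apply_moves", "payload": {
  "motion": "0.0037 -0.0351 0 0; 0 -0.0351 0 0; 0 -0.0352 0 0; 0 -0.0352 0 0; 0 0 0.04 0; 0 0 0.04 0; 0 0 0.0105 0; 0 0 0 0",
  "fingers": 0.4
}}

```text
time: 13.08
tool_pos: [420.9, -39.3, 5.7]
tcp_rot: [-3.14, -0.0, 1.435]
contact_force: [-0.8, -0.6, 0.9]
grip_width: 64.3
finger_force: 0.0
```

>>> {"api": "apply_moves", "payload": {
  "motion": "0 0 0 0; 0 0 0 0; 0 0 0 0; 0 0 0 0; 0 0 0 0",
  "fingers": -1
}}

```text
time: 13.7
tool_pos: [422.1, -39.6, 6.9]
tcp_rot: [3.14, 0.0, 1.435]
contact_force: [0.7, 0.8, 5.9]
grip_width: 39.9
finger_force: 30.0
```

>>> {"api": "apply_moves", "payload": {
  "motion": "0 0 -0.03 0; 0 0 -0.06 0; 0 0 0 5.6; 0 0 0 0"
}}

```text
time: 14.2
tool_pos: [421.1, -39.4, 96.5]
tcp_rot: [3.141, 0.0, 1.338]
contact_force: [-0.4, -0.0, -2.0]
grip_width: 39.5
finger_force: 30.0
```

>>> {"api": "apply_moves", "payload": {
  "motion": "-0.0272 0.038 0 0; -0.0272 0.038 0 0; -0.0272 0.038 0 0; -0.0272 0.038 0 0; -0.0272 0.038 0 0; 0 0 0 0; 0 0 0 0"
}}

```text
time: 15.08
tool_pos: [573.3, -214.9, 94.5]
tcp_rot: [-3.138, -0.001, 1.338]
contact_force: [0.1, -0.0, -1.7]
grip_width: 39.9
finger_force: 30.0
```

>>> {"api": "apply_moves", "payload": {
  "motion": "0 0 0.04 0; 0 0 0.03 0; 0 0 0.012 0; 0 0 0 0; 0 0 0 0; 0 0 0 0"
}}

```text
time: 15.82
tool_pos: [575.1, -215.7, 15.0]
tcp_rot: [3.14, 0.0, 1.338]
contact_force: [-0.3, 0.8, -1.2]
grip_width: 39.6
finger_force: 30.0
```

```bash
python3 - <<'E'
from h import *
for n in('top','scene'):
    c=bot.capture(n); cv2.imwrite(f'pics/{n}1.png',c['img'])
E
python3 g.py
```

```text
t 15.925 pos [ 574.9 -215.8   14.7] yaw 76.63 rp [3.1407e+00 3.0000e-04] grip 39.8
```

View pics/scene1.png

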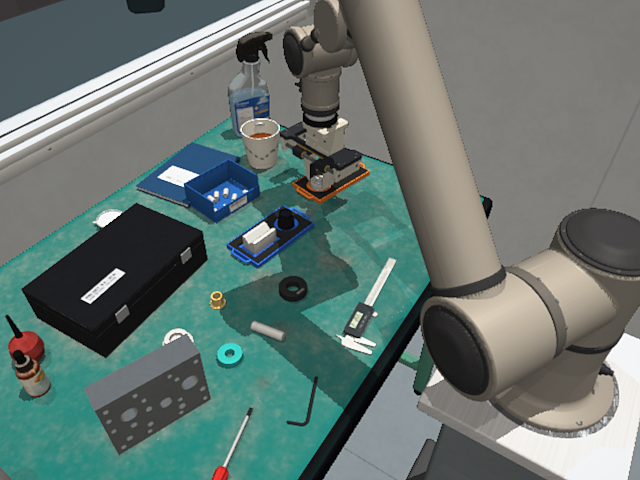

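The picture shows the V-block (262,236) and loupe (286,218) standing in the blue tray. The ring is held over the large orange nest near (318,183). I release it next.

>>> {"api": "apply_moves", "payload": {
  "motion": "0 0 0.0005 0; 0 0 0 0",
  "fingers": 0.2
}}

```text
time: 16.18
tool_pos: [574.8, -215.8, 13.9]
tcp_rot: [3.141, 0.0, 1.337]
contact_force: [-0.1, 0.2, 0.4]
grip_width: 53.2
finger_force: 0.0
```

>>> {"api": "apply_moves", "payload": {
  "motion": "0 0 0 0; 0 0 -0.03 0; 0 0 -0.05 0; 0 0 -0.055 0; 0 0 0 0"
}}

```text
time: 16.8
tool_pos: [577.2, -216.9, 154.0]
tcp_rot: [3.132, 0.003, 1.337]
contact_force: [0.4, 0.0, -0.3]
grip_width: 55.2
finger_force: 0.0
```

```bash
python3 g.py 539.5,180.8,150,0 539.5,180.8,9 539.5,180.8,150 556.5,-296.7,150 556.5,-296.7,16
python3 - <<'E'
from h import *
look('top',['setting_ring','gauge_pin']);look('scene',['bushing','gauge_pin'])
E
```

```text
t 16.8 pos [ 577.2 -216.9  154. ] yaw 76.62 rp [3.1317e+00 2.6000e-03] grip 55.2
 turn 76.62
539.5,180.8,150,0 tool shift mm -37.7 -397.7 4.0
539.5,180.8,9 tool shift mm 0.0 0.0 141.0
539.5,180.8,150 tool shift mm 0.0 0.0 -141.0
556.5,-296.7,150 tool shift mm 17.0 477.5 -0.0
556.5,-296.7,16 tool shift mm 0.0 0.0 134.0
top setting_ring p0.86 px [484. 281.] top z17 rect c [ 372.  -352.3] s [39. 39.] a62.6 med [ 370.7 -350.9] bgr [101. 160.  81.]
top setting_ring p0.82 px [482. 317.] top z17 rect c [ 300.3 -359.3] s [38. 39.] a1.8 med [ 300.  -358.5] bgr [100. 160.  81.]
top setting_ring p0.44 px [193. 237.] top z17 rect c [450.6 263.7] s [27. 41.] a44.2 med [452.9 265.7] bgr [159. 164.  74.]
scene bushing p0.61 px [218. 301.] top z23 rect c [537.8 180.9] s [21. 20.] a70.7 med [537.  183.2] bgr [ 86. 145. 169.]
scene gauge_pin p0.54 px [267. 330.] top z17 rect c [420.2 186.3] s [60. 14.] a8.6 med [420.3 186.7] bgr [141. 148. 149.]
```

>>> {"api": "apply_moves", "payload": {
  "motion": "0 0 0 9.6; 0 0 0 9.6; 0 0 0 9.6; 0 0 0 9.6; 0 0 0 9.6; 0 0 0 9.6; 0 0 0 9.6; 0 0 0 9.4"
}}

```text
time: 18.1
tool_pos: [574.2, -215.5, 147.4]
tcp_rot: [-3.141, 0.002, -0.005]
contact_force: [-0.6, 0.5, 0.5]
grip_width: 55.2
finger_force: 0.0
```

>>> {"api": "apply_moves", "payload": {
  "motion": "-0.0044 -0.0496 0 0; -0.0044 -0.0496 0 0; -0.0044 -0.0496 0 0; -0.0044 -0.0496 0 0; -0.0044 -0.0496 0 0; -0.0044 -0.0496 0 0; -0.0044 -0.0496 0 0; -0.0044 -0.0496 0 0"
}}

```text
time: 19.1
tool_pos: [538.6, 182.6, 147.6]
tcp_rot: [3.141, 0.002, 0.0]
contact_force: [1.1, 0.3, 1.4]
grip_width: 55.6
finger_force: 0.0
```

>>> {"api": "apply_moves", "payload": {
  "motion": "0 0 0 0; 0 0 0 0; 0 0 0 0"
}}

```text
time: 19.48
tool_pos: [539.5, 179.9, 148.3]
tcp_rot: [3.141, 0.001, -0.001]
contact_force: [0.3, 0.1, 1.2]
grip_width: 55.1
finger_force: 0.0
```

```bash
python3 g.py 539.8,180.8,9
```

```text
t 19.475 pos [539.5 179.9 148.3] yaw -0.07 rp [3.1411e+00 8.0000e-04] grip 55.1
539.8,180.8,9 tool shift mm 0.3 -0.9 139.3
```

>>> {"api": "apply_moves", "payload": {
  "motion": "0 0 0.05 0; 0 0 0.05 0; 0 0 0.03 0; 0 0 0.0095 0; 0 0 0 0; 0 0 0 0"
}}

```text
time: 20.23
tool_pos: [540.5, 181.0, 10.7]
tcp_rot: [-3.141, -0.003, -0.0]
contact_force: [-0.8, -0.8, 0.4]
grip_width: 54.7
finger_force: 0.0
```

>>> {"api": "apply_moves", "payload": {
  "motion": "0 0 0 0; 0 0 0 0; 0 0 0 0; 0 0 0 0; 0 0 0 0; 0 0 0 0",
  "fingers": -1
}}

```text
time: 20.98
tool_pos: [539.4, 181.1, 9.3]
tcp_rot: [-3.142, -0.0, 0.0]
contact_force: [-0.4, 0.1, 2.1]
grip_width: 22.7
finger_force: 29.5
```

>>> {"api": "apply_moves", "payload": {
  "motion": "0 0 -0.02 0; 0 0 -0.04 0; 0 0 -0.05 0; 0 0 -0.03 0; 0 0 0 0; 0 0 0 0"
}}

```text
time: 21.72
tool_pos: [538.5, 180.9, 147.8]
tcp_rot: [3.141, 0.002, 0.0]
contact_force: [0.3, -0.4, -1.7]
grip_width: 23.3
finger_force: 29.3
```

```bash
python3 g.py 556.5,-296.7,149
python3 - <<'E'
from h import *
c=bot.capture('scene'); cv2.imwrite('pics/s2.png',cv2.resize(c['img'][100:400,120:420],(600,600)))
E
```

```text
t 21.725 pos [538.5 180.9 147.8] yaw 0.02 rp [3.1411e+00 2.3000e-03] grip 23.3
556.5,-296.7,149 tool shift mm 17.8 477.6 -1.2
```

View pics/s2.png

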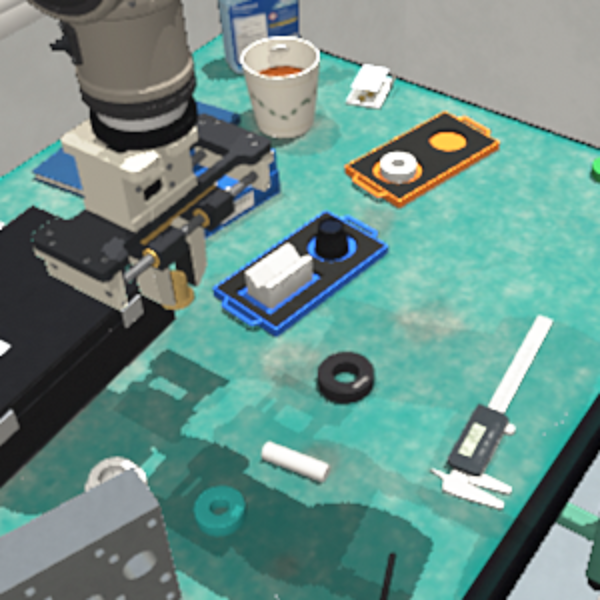

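The ring (398,165 in this crop) is in its nest, and the bushing hangs upright in the fingers. I carry it to the small nest.

>>> {"api": "apply_moves", "payload": {
  "motion": "0.0019 0.0531 0 0; 0.0019 0.0531 0 0; 0.0019 0.0531 0 0; 0.0019 0.0531 0 0; 0.0019 0.0531 0 0; 0.0019 0.0531 0 0; 0.0019 0.0531 0 0; 0.0019 0.0531 0 0"
}}

```text
time: 22.78
tool_pos: [553.9, -245.1, 147.3]
tcp_rot: [-3.14, 0.003, 0.0]
contact_force: [0.7, 0.0, -1.2]
grip_width: 22.6
finger_force: 29.3
```

>>> {"api": "apply_moves", "payload": {
  "motion": "0.0018 0.0528 0 0; 0 0 0.05 0; 0 0 0.04 0; 0 0 0.03 0; 0 0 0 0; 0 0 0 0; 0 0 0 0"
}}

```text
time: 23.65
tool_pos: [557.3, -297.0, 30.7]
tcp_rot: [3.14, -0.002, 0.0]
contact_force: [1.6, -0.4, -0.9]
grip_width: 22.9
finger_force: 29.3
```

```bash
python3 g.py 556.5,-296.7,16.3
python3 - <<'E'
from plant import bot
import numpy as np
print(np.mean([(bot.capture('top'),bot.get_obs()['tool_pos'])[1] for _ in range(4)],0))
E
```

```text
t 23.65 pos [ 557.3 -297.    30.7] yaw 0.03 rp [ 3.14e+00 -2.10e-03] grip 22.9
556.5,-296.7,16.3 tool shift mm -0.8 -0.3 14.4
[ 557.06528218 -296.8292011    30.44897452]
```

>>> {"api": "apply_moves", "payload": {
  "motion": "0 0 0.008 0; 0 0 0.0045 0; 0 0 0 0; 0 0 0 0; 0 0 0 0"
}}

```text
time: 24.48
tool_pos: [556.6, -296.6, 16.9]
tcp_rot: [3.141, -0.0, 0.0]
contact_force: [-0.1, -0.8, -0.5]
grip_width: 23.2
finger_force: 29.3
```

>>> {"api": "apply_moves", "payload": {
  "motion": "0 0 0 0; 0 0 0 0; 0 0 0 0",
  "fingers": 0
}}

```text
time: 24.85
tool_pos: [556.6, -296.5, 16.9]
tcp_rot: [3.141, -0.0, 0.0]
contact_force: [-0.3, -0.5, 0.3]
grip_width: 44.8
finger_force: 0.0
```

>>> {"api": "apply_moves", "payload": {
  "motion": "0 0 -0.03 0; 0 0 -0.05 0; 0 0 -0.05 0; 0 0 0 0; 0 0 0 0; 0 0 0 0"
}}

```text
time: 25.6
tool_pos: [555.8, -296.0, 145.0]
tcp_rot: [-3.14, 0.003, 0.0]
contact_force: [0.2, -0.2, -0.1]
grip_width: 46.1
finger_force: 0.0
```

```bash
python3 g.py 422,186,146,7.9
```

```text
t 25.6 pos [ 555.8 -296.   145. ] yaw 0.02 rp [-3.1399e+00  2.6000e-03] grip 46.1
 turn -7.88
422,186,146,7.9 tool shift mm -66.2 -495.8 -1.0
```

>>> {"api": "apply_moves", "payload": {
  "motion": "0 0 0 -7.9; -0.0067 -0.0496 0 0; -0.0067 -0.0496 0 0; -0.0067 -0.0496 0 0; -0.0067 -0.0496 0 0; -0.0067 -0.0496 0 0; -0.0067 -0.0496 0 0; -0.0067 -0.0496 0 0"
}}

```text
time: 26.6
tool_pos: [461.1, 42.4, 145.7]
tcp_rot: [-3.141, 0.002, 0.138]
contact_force: [1.0, -0.6, 0.3]
grip_width: 45.8
finger_force: 0.0
```

>>> {"api": "apply_moves", "payload": {
  "motion": "-0.0067 -0.0497 0 0; -0.0067 -0.0497 0 0; -0.0067 -0.0497 0 0; 0 0 0.04 0; 0 0 0.04 0; 0 0 0 0; 0 0 0 0; 0 0 0 0"
}}

```text
time: 27.6
tool_pos: [422.8, 185.9, 68.0]
tcp_rot: [-3.141, -0.003, 0.138]
contact_force: [-1.0, -0.3, -0.1]
grip_width: 45.5
finger_force: 0.0
```

```bash
python3 g.py 422,186,5,7.9
python3 - <<'E'
from h import *
look('scene',['gauge_pin'])
E
python3 g.py
```

```text
t 27.6 pos [422.8 185.9  68. ] yaw 7.9 rp [-3.1414e+00 -2.6000e-03] grip 45.5
 turn -0.00
422,186,5,7.9 tool shift mm -0.8 -0.2 63.0
scene gauge_pin p0.83 px [267. 332.] top z17 rect c [391.8 213.5] s [ 41. 104.] a41.9 med [415.7 186.4] bgr [171. 178. 181.]
t 27.7 pos [422.6 185.9  67.8] yaw 7.9 rp [-3.1414e+00 -2.3000e-03] grip 46.2
```

>>> {"api": "apply_moves", "payload": {
  "motion": "0 0 0.03 0; 0 0 0.02 0; 0 0 0.0115 0; 0 0 0 0; 0 0 0 0; 0 0 0 0"
}}

```text
time: 28.45
tool_pos: [422.3, 186.0, 5.9]
tcp_rot: [-3.142, -0.002, 0.138]
contact_force: [-0.2, -0.2, -0.5]
grip_width: 45.9
finger_force: 0.0
```

>>> {"api": "apply_moves", "payload": {
  "motion": "0 0 0 0; 0 0 0 0; 0 0 0 0; 0 0 0 0; 0 0 0 0; 0 0 0 0",
  "fingers": -1
}}

```text
time: 29.2
tool_pos: [421.8, 185.8, 5.2]
tcp_rot: [3.141, 0.0, 0.138]
contact_force: [0.1, 0.3, 1.1]
grip_width: 15.0
finger_force: 30.0
```

>>> {"api": "apply_moves", "payload": {
  "motion": "0 0 -0.02 0; 0 0 -0.04 0; 0 0 -0.05 0; 0 0 -0.03 0; 0 0 0 0; 0 0 0 0"
}}

```text
time: 29.95
tool_pos: [421.0, 185.6, 144.2]
tcp_rot: [3.141, 0.002, 0.138]
contact_force: [-0.8, -0.5, -1.3]
grip_width: 15.0
finger_force: 30.0
```

```bash
python3 g.py
python3 - <<'E'
from h import *
look('top',['v_block','gauge_pin','setting_ring','bushing','loupe'])
c=look('scene',['v_block','gauge_pin','setting_ring','bushing','loupe'])
cv2.imwrite('pics/s3.png',cv2.resize(c['img'][100:400,120:420],(600,600)))
E
python3 g.py
```

```text
t 29.95 pos [421.  185.6 144.2] yaw 7.92 rp [3.1413e+00 1.8000e-03] grip 15.0
top v_block p0.70 px [310. 186.] top z38 rect c [571.4  14.2] s [59. 35.] a81.8 med [564.9  16.9] bgr [180. 177. 173.]
top setting_ring p0.87 px [480. 282.] top z17 rect c [ 371.  -352.7] s [40. 40.] a57.5 med [ 370.8 -353.2] bgr [107. 162.  85.]
top setting_ring p0.85 px [484. 313.] top z17 rect c [ 299.2 -358.1] s [40. 41.] a0.3 med [ 298.5 -358.9] bgr [108. 169.  87.]
top setting_ring p0.84 px [418. 181.] top z23 rect c [ 575.3 -214.7] s [40. 40.] a2.7 med [ 576.9 -214.9] bgr [189. 192. 195.]
top bushing p0.62 px [450. 194.] top z29 rect c [ 557.1 -288.9] s [ 5. 16.] a86.7 med [ 562.  -289.3] bgr [ 89. 134. 142.]
top loupe p0.53 px [346. 190.] top z42 rect c [561.2 -61.4] s [26. 26.] a54.6 med [559.6 -62.2] bgr [63. 41. 29.]
top loupe p0.22 px [436. 192.] top z15 rect c [ 567.  -256.9] s [187.  93.] a76.8 med [ 565.5 -260.2] bgr [57. 78. 94.]
scene setting_ring p0.84 px [227. 355.] top z16 rect c [442.8 260.6] s [41. 41.] a11.4 med [441.8 261.8] bgr [117. 124.  37.]
scene setting_ring p0.71 px [456. 193.] top z16 rect c [ 294.8 -359.3] s [42. 39.] a89.7 med [ 293.7 -358.8] bgr [ 75. 155.  56.]
scene setting_ring p0.58 px [295. 292.] top z17 rect c [439.6  82.8] s [51. 50.] a53.7 med [438.2  85. ] bgr [45. 45. 43.]
scene setting_ring p0.55 px [426. 186.] top z15 rect c [ 366.2 -351.5] s [38. 43.] a0.6 med [ 366.8 -351. ] bgr [ 78. 159.  59.]
scene setting_ring p0.53 px [318. 183.] top z21 rect c [ 571.6 -216.2] s [39. 39.] a88.9 med [ 571.3 -214.8] bgr [182. 189. 197.]
scene bushing p0.58 px [343. 171.] top z28 rect c [ 554.  -294.9] s [17. 22.] a30.6 med [ 551.9 -292.2] bgr [ 82. 141. 169.]
scene loupe p0.55 px [289. 218.] top z243 rect c [399.2 145.5] s [0. 6.] a5.5 med [399.2 145.4] bgr [27. 27. 27.]
t 30.55 pos [421.8 185.8 145.1] yaw 7.92 rp [3.1415e+00 1.0000e-04] grip 15.1
```

View pics/s3.png

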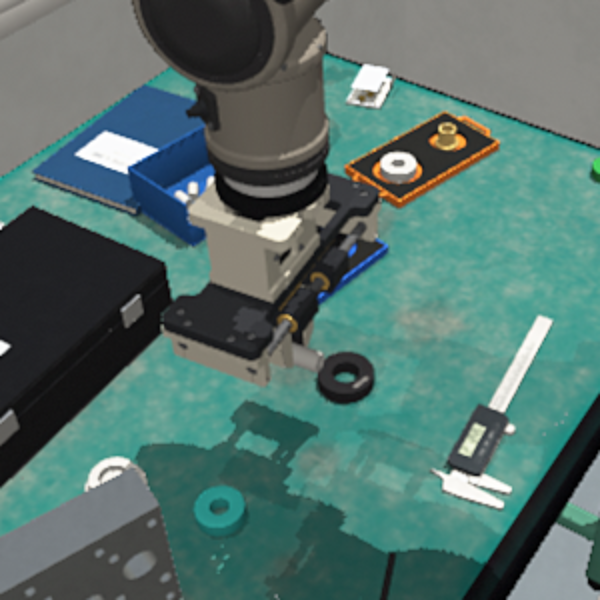

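Orange tray done: ring (398,165) and bushing (447,137) sit in their nests. The pin is held in the fingers, so I turn it and carry it over the vee.

>>> {"api": "apply_moves", "payload": {
  "motion": "0 0 0 -10.6; 0 0 0 -10.6; 0 0 0 -10.6; 0 0 0 -10.6; 0 0 0 -10.6; 0 0 0 -10.6; 0 0 0 -10.6; 0 0 0 0"
}}

```text
time: 31.55
tool_pos: [421.8, 185.9, 145.2]
tcp_rot: [3.141, 0.0, 1.432]
contact_force: [-0.2, 0.1, -1.8]
grip_width: 15.2
finger_force: 30.0
```

>>> {"api": "apply_moves", "payload": {
  "motion": "-0.0298 0.0342 0 0; -0.0298 0.0342 0 0; -0.0298 0.0342 0 0; -0.0298 0.0342 0 0; -0.0298 0.0342 0 0; 0 0 0 0; 0 0 0.04 0; 0 0 0.04 0"
}}

```text
time: 32.55
tool_pos: [570.4, 15.4, 64.6]
tcp_rot: [3.141, -0.0, 1.43]
contact_force: [-0.6, 1.2, -1.8]
grip_width: 15.4
finger_force: 30.0
```

>>> {"api": "apply_moves", "payload": {
  "motion": "0 0 0 0; 0 0 0 0; 0 0 0 0; 0 0 0 0"
}}

```text
time: 33.05
tool_pos: [571.4, 14.8, 66.6]
tcp_rot: [3.139, -0.0, 1.433]
contact_force: [0.4, 0.2, -2.4]
grip_width: 15.4
finger_force: 30.0
```

```bash
python3 g.py
python3 - <<'E'
from h import *
import numpy as np
L=[]
for k in range(3):
    c=bot.capture('scene'); o=bot.get_obs(); L.append(np.r_[o['tool_pos'],np.degrees(o['tcp_rot'][2])])
print(np.mean(L,0).round(2))
cv2.imwrite('pics/s4.png',cv2.resize(c['img'][180:300,200:360],(800,600),interpolation=cv2.INTER_CUBIC))
E
python3 g.py 571,15.2,37.5,82.2
```

```text
t 33.05 pos [571.4  14.8  66.6] yaw 82.1 rp [ 3.1392 -0.    ] grip 15.4
[571.1   14.77  66.01  82.11]
t 33.2 pos [571.   14.8  65.8] yaw 82.11 rp [3.1406e+00 1.0000e-04] grip 15.2
 turn -0.09
571,15.2,37.5,82.2 tool shift mm 0.4 -0.0 28.3
```

View pics/s4.png

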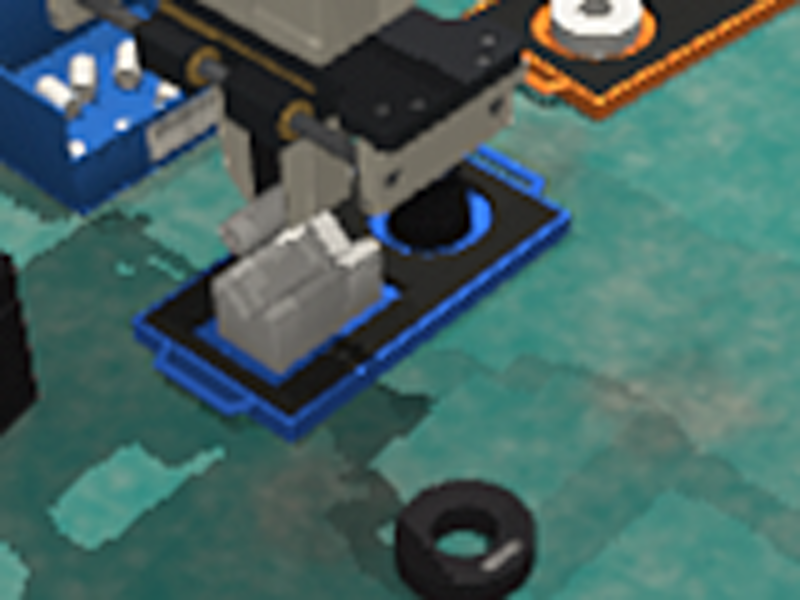

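The pin hangs above and parallel to the vee (block at about 300,285 in the crop). I lower it to 3 mm above its seat.

>>> {"api": "apply_moves", "payload": {
  "motion": "0 0 0.015 0; 0 0 0.01 0; 0 0 0.0028 0; 0 0 0 0; 0 0 0 0; 0 0 0 0; 0 0 0 0; 0 0 0 0"
}}

```text
time: 34.2
tool_pos: [570.8, 14.8, 37.5]
tcp_rot: [3.141, 0.0, 1.433]
contact_force: [0.1, 0.5, -0.9]
grip_width: 14.8
finger_force: 30.0
```

>>> {"api": "apply_moves", "payload": {
  "motion": "0 0 0 0; 0 0 0 0; 0 0 0 0; 0 0 0 0",
  "fingers": -0.3
}}

```text
time: 34.7
tool_pos: [570.8, 14.8, 37.5]
tcp_rot: [3.141, 0.0, 1.433]
contact_force: [-0.1, -0.8, -0.0]
grip_width: 32.0
finger_force: 0.0
```

>>> {"api": "apply_moves", "payload": {
  "motion": "0 0 -0.02 0; 0 0 -0.05 0; 0 0 -0.05 0; 0 0 -0.05 0; -0.05 -0.05 0 0; -0.05 -0.05 0 0; -0.05 -0.05 0 0; -0.05 -0.05 0 0"
}}

```text
time: 35.7
tool_pos: [369.8, -136.9, 207.6]
tcp_rot: [3.141, 0.001, 1.434]
contact_force: [0.3, -0.9, 0.1]
grip_width: 32.1
finger_force: 0.0
```

Run:
```python
from h import *
t=look('top',['v_block','gauge_pin','setting_ring','bushing','loupe','end_cap','black_ring'])
c=look('scene',['v_block','gauge_pin','bushing','loupe','black_ring'])
cv2.imwrite('pics/s5.png',np.vstack([cv2.resize(x,(640,300),interpolation=cv2.INTER_CUBIC) for x in (t['img'][145:235,290:482],c['img'][140:290,210:400])]))
o=bot.get_obs();print(o['time'],o['tool_pos'])
```

```text
top v_block p0.80 px [313. 188.] top z40 rect c [571.4  14. ] s [59. 35.] a82.5 med [576.8  13.4] bgr [185. 179. 173.]
top v_block p0.67 px [437. 194.] top z15 rect c [ 567.4 -256.5] s [187.  92.] a77.0 med [ 564.5 -262.4] bgr [60. 81. 98.]
top v_block p0.66 px [455. 196.] top z30 rect c [ 558.6 -295.1] s [20. 19.] a43.2 med [ 558.1 -295.4] bgr [107. 158. 171.]
top setting_ring p0.80 px [422. 184.] top z24 rect c [ 575.8 -215.3] s [38. 41.] a26.5 med [ 574.8 -215.1] bgr [203. 202. 200.]
top setting_ring p0.62 px [198. 241.] top z17 rect c [446.9 259.4] s [40. 40.] a0.4 med [446.6 259.6] bgr [169. 174.  81.]
top setting_ring p0.43 px [488. 320.] top z17 rect c [ 292.8 -368.8] s [16. 37.] a56.3 med [ 291.9 -368.8] bgr [113. 174.  91.]
top loupe p0.68 px [349. 189.] top z42 rect c [561.8 -61.6] s [26. 26.] a24.3 med [562.  -60.4] bgr [76. 51. 35.]
top end_cap p0.90 px [190. 201.] top z21 rect c [538.4 287.3] s [38. 40.] a89.5 med [538.7 288.5] bgr [192. 194. 190.]
top black_ring p0.61 px [277. 243.] top z19 rect c [443.2  80.9] s [50. 50.] a1.5 med [441.8  81.5] bgr [64. 64. 57.]
scene v_block p0.84 px [260. 239.] top z37 rect c [568.1  15.3] s [60. 38.] a82.2 med [557.   17.1] bgr [142. 144. 145.]
scene v_block p0.44 px [259. 233.] top z45 rect c [565.7  16.5] s [60. 16.] a79.0 med [566.7  20.6] bgr [187. 193. 195.]
scene gauge_pin p0.61 px [258. 235.] top z45 rect c [566.4  16.7] s [60. 16.] a80.4 med [566.8  20.7] bgr [188. 194. 196.]
scene bushing p0.43 px [343. 168.] top z28 rect c [ 555.3 -297.2] s [17. 20.] a29.8 med [ 555.7 -296. ] bgr [ 78. 133. 158.]
scene black_ring p0.64 px [296. 289.] top z18 rect c [439.4  81.8] s [53. 52.] a5.6 med [438.5  82.4] bgr [45. 46. 42.]
36.4 [ 371.65864729 -135.70557015  207.2919281 ]
```

View pics/s5.png

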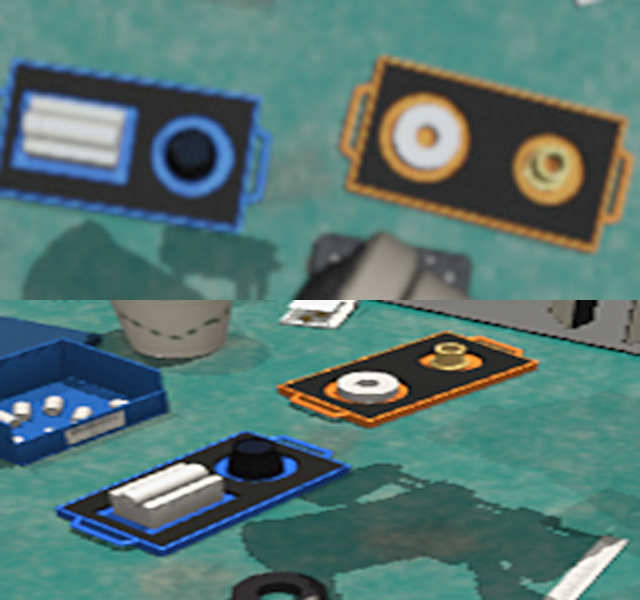

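Both kits are in place. The pin lies in the vee (75,130) with its top at 45 mm as expected, and the loupe (192,153), ring (428,137) and bushing (547,168) are each in their nests. Handing in.

```bash
python3 -c "
from plant import bot
print(bot.close_job())"
```

```text
the job is handed in; nothing more can be done
None
```

Both kits are made up and the job was handed in at about 36 s: the cameras showed all five parts in place and the black ring and end cap unmoved, but no verdict came back from the hand-in.

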